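# Dip the applicator and hold the reader's pad

## Robot

A 6-joint arm with a two-finger parallel gripper is mounted at the origin on a cart in front of the work surface, level with it; the furniture and walls round the work are solid. World frame = base frame: x ahead of the robot, y to its left, z up, the work surface at z = 0. Lengths are in mm, angles in rad, forces in N, time in s.
With the tool pointing down it reaches from about 300 to 950 mm from the base axis. Payload 3.1 kg.
Tool frame: the origin (TCP) lies between the finger pads; the fingertips stand 11 mm ahead of it and the grasp point (between the pads) lies 8 mm behind it (env.tcp_to_tips is the distance from the TCP to the fingertips, in mm); z points along the fingers, y is the line along which they close (so a half turn about z gives the same grasp; the last joint's range is limited). The gripper opens to 85 mm and grips with 20 to 120 N. Pads are 22 mm wide; open, the fingers measure 114 mm over their backs; the gripper's body (76 mm by 85 mm) begins 54 mm behind the grasp point. The pads swing forward as they close: fully open they stand 13 mm farther back than shut.
Start: joints at [-1.205, 0.308, 1.634, -0, 1.2, -0.07], TCP at [263.81, -566.601, 242.272] pointing down, gripper open.
Joint ranges: [-3.06, 3.06], [-0.79, 1.96], [0.05, 2.63], [-1.19, 4.34], [0.05, 2.64], [-2.94, 2.94]. Speed limits (rad/s): [2.79, 2.79, 3.14, 3.14, 3.14, 3.14].

## Interface

Orientations are given as a rotation vector (axis times angle).
In Python, from plant import env gives the robot as it stands.
- The arm moves only by the tool arm_command, never from a script. Its arguments are lists of equal length, an entry for each row: "linear": the shift along the tool's x, y, z in mm, a list of three; "roll": the turn about the tool's z in rad. A call has 1 to 20 rows; each row shifts and turns the commanded pose from where the row before left it, along the tool's axes as they then stand; what a row does not reach is not made up. A row lasts 1/10 s, in which the tool goes at most 50 mm and 8.59 degrees, less where a joint would pass 70% of its speed; a pose out of reach is approached as far as the arm can. A call with a gripper value outside its range is refused whole. "grip" is the opening, from 0 (shut) to 1 (fully open), set as the call begins (left out, the last holds). The fingers move at their own pace and stop on an object; "force" is the grip in N (left out, the last holds). Time passes only in rows, so rows that do not move let the fingers close. It gives the time, the measured TCP pose, the force, the opening and the grip force at its end, in the units of the state.
- env.get_obs(): the state, without advancing time (a new reading comes with each control period).
- env.snapshot(name): name is "side" or "top"; returns a dict with "pixels" (384x512x3 uint8, blue, green, red), "vfov" (degrees; the focal length in pixels is half the picture's height over the tangent of half this angle, whatever the lens; pixels are square), "cx", "cy" (the principal point, pixels), "R" (3x3) and "t" (3): a world point X has camera coordinates R X + t. Camera axes: x right, y down, z forward; pixel columns grow to the right and rows downward; lengths in mm; the calibration is good to about 2 mm. A picture is of the moment at which its call begins. There is no depth.
- env.finish_job(): hands the job in; it is judged then, once.
The state is a dict: "t": time; "joint_positions": joint angles; "qd": joint speeds; "joint_torque": joint torques, N m; "position": TCP position; "orientation": TCP orientation; "force": force on the tool from outside, world axes, zero at the start; "wrist_torque": the same for the moment, N m; "gripper_width": opening from 0.0 (shut) to 1.0 (fully open); "gripper_force": force on a finger pad.
Only numpy, scipy, OpenCV 4.12 (cv2) and the standard library are available. Lean on these libraries where they do the work, as an engineer would, in place of code of your own. Each camera call takes 0.05 s, during which the arm holds its last target. There are 200 camera calls.

## Task

Take the applicator wand by its handle out of its stand, lower its tip into the small open steel pot to about half the pot's depth, and lift it out again. Then push the wand's tip down on the sprung round pad of the reader until the top of the pad is level with the rim of the collar round it, never down to the stop, and finish still holding it pressed there with the wand. Leave the pot standing where it is and do not disturb the vial, the thermometer or the stapler.

Things in the scene. Friction and masses are not known exactly. Their poses are not given: they have to be found in the camera images.
- wand_grip (a point): centre of the handle of the loose applicator wand (50 g), which at first stands upright, tip down, in its stand. Square white handle 16 x 16 mm, 67 mm long, at the wand's top; this point is on its axis, 31 mm below the upper end. Own x and y are normal to the handle's faces; own +z runs along the wand away from the tip
- wand_tip (a point): lowest point of the wand's rounded steel tip (10 mm across), on the wand's axis 100 mm below wand_grip; at first inside the stand, 10 mm above the desk. Between tip and handle: a steel shaft 7 mm across, then a white collar 28 mm across and 4 mm thick, its underside 60 mm above the tip, that rests on the stand
- stand_top (a point): centre of the stand's mouth, 70 mm above the desk. The stand is a white tube 36 mm across on a steel foot 72 mm across, fixed to the desk; its hole is 16 mm wide, so the wand must be lifted straight up by at least 65 mm to come free
- pot: small open steel pot, loose (150 g), standing on the desk: 42 mm high, 64 mm across at the rim, slightly narrower below, wall 3 mm, floor about 5 mm thick. Origin at the centre of its underside, +z up
- reader: reader: a white box-shaped device 130 x 90 mm, 35 mm high, fixed to the desk, with a dark screen in the half at its own +x. Origin at the centre of its underside. A white collar and the pad stand on its half at its own -x
- collar_rim (a point): centre of the rim of the reader's white collar, 47 mm above the desk (30 mm from the reader's origin towards its own -x); the collar stands 12 mm above the box and measures 49 mm across outside and 34 mm inside, the pad moves in it
- pad_top (a point): centre of the flat top of the round dark pad, 31 mm across; it moves with the pad: 55 mm above the desk when free (8 mm above the collar's rim), 47 mm when level with the rim
- pad (a joint): how far the pad is pressed straight down, in m: 0 free, 0.008 level with the collar's rim, 0.016 at the stop. A spring pushes it up: about 2 N to start it, 6 N when level with the rim, 10 N at the stop
- vial: bystander: closed glass vial 18 mm across, 39 mm high, loose, standing behind the work. Origin at the centre of its underside
- thermometer: bystander: white digital thermometer lying flat, 127 mm long, 18 mm wide, 10 mm high, loose, behind the work. Origin under its centre
- stapler: bystander: dark desk stapler, 130 mm long, 36 mm wide, 43 mm high, loose, behind the work. Origin under its centre

How it is judged:
By the outcome, as a careful person would: the job done as asked, in the order asked, and still so for the second after the job is handed in, while the arm keeps its last pose, push and grip.
It also fails if it takes over 51 s, if anything falls off the work surface, if the arm or the gripper's body presses on something with over 40 N, if the wrist force passes 120 N, or if a joint passes its speed limit or range.

## Working session

There is one attempt and no reset: what is moved stays moved. The work goes in short steps, Python scripts to look and compute and a tool call to move; the robot and the scene stay as the last step left them, time stands still between calls to the robot, and variables do not carry over. Pictures are saved under pics/ and viewed, at most 10 in all, crops included, and the job is handed in when it is done.

Besides the shell and the picture viewer there is one more tool, called as name(argument=value, ...) on one line, values as JSON. arm_command: Moves the arm, as the interface text tells. Its arguments: {"type":"object","properties":{"linear":{"type":"array","items":{"type":"array","items":{"type":"number"}}},"roll":{"type":"array","items":{"type":"number"}},"grip":{"type":"number"},"force":{"type":"number"}},"required":["linear","roll"]}

```bash
mkdir -p pics; ls
python3 - <<'E'
from plant import env
import cv2,numpy as np
for n in("top","side"):
    s=env.snapshot(n); cv2.imwrite(f"pics/{n}0.png",s["pixels"]); np.savez(f"pics/{n}0.npz",**s)
    print(n,s["vfov"],s["cx"],s["cy"],np.round(s["R"],4).tolist(),np.round(s["t"],1), np.round(-s["R"].T@s["t"]), [k for k in s])
o=env.get_obs();print({k:np.round(v,3) for k,v in o.items()})
E
```

```text
pics
top 52.737869914416166 249.7277657152827 190.95575562779518 [[-0.027, -0.9993, -0.0249], [-0.9811, 0.0312, -0.1908], [0.1914, 0.0193, -0.9813]] [-19.  629.1 987.1] [ 428.  -58. 1088.] ['pixels', 'vfov', 'cx', 'cy', 'R', 't']
side 50.562575626282054 262.637078120361 194.21003076887678 [[0.9976, -0.0674, 0.0154], [-0.0225, -0.5265, -0.8499], [0.0653, 0.8475, -0.5267]] [-601.8   75.2 1028.4] [ 535. -873.  615.] ['pixels', 'vfov', 'cx', 'cy', 'R', 't']
{'t': np.float64(0.1), 'joint_positions': array([-1.205,  0.309,  1.635,  0.   ,  1.2  , -0.07 ]), 'qd': array([-0.002, -0.001, -0.002, -0.   ,  0.   ,  0.001]), 'joint_torque': array([-1.0000e-03, -4.1641e+01, -2.7764e+01, -0.0000e+00,  4.0000e-03,
        0.0000e+00]), 'position': array([ 263.551, -565.901,  241.132]), 'orientation': array([-3.065, -0.679,  0.   ]), 'force': array([ 0.309,  0.259, -0.528]), 'wrist_torque': array([ 0.01 , -0.018,  0.067]), 'gripper_force': np.float64(0.0), 'gripper_width': np.float64(0.999)}
```

View pics/top0.png

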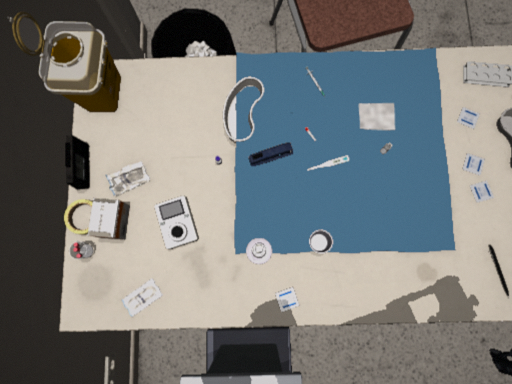

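View pics/side0.png

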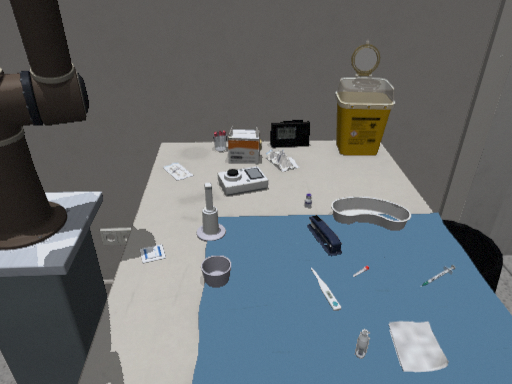

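The top view shows the stand near (259,250), pot (320,241), and reader (176,222) with its pad at (177,233). The side view has the wand at about (209,205), the pot at (216,270) and the pad at (233,175). I'll crop in for detail.

Run:
```python
import cv2,numpy as np
a=cv2.imread("pics/top0.png")[190:272,150:340]; b=cv2.imread("pics/side0.png")[160:290,185:285]
cv2.imwrite("pics/ctop.png",cv2.resize(a,None,fx=4,fy=4,interpolation=cv2.INTER_CUBIC))
cv2.imwrite("pics/cside.png",cv2.resize(b,None,fx=4.5,fy=4.5,interpolation=cv2.INTER_CUBIC))
```

```text
(no output)
```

View pics/ctop.png

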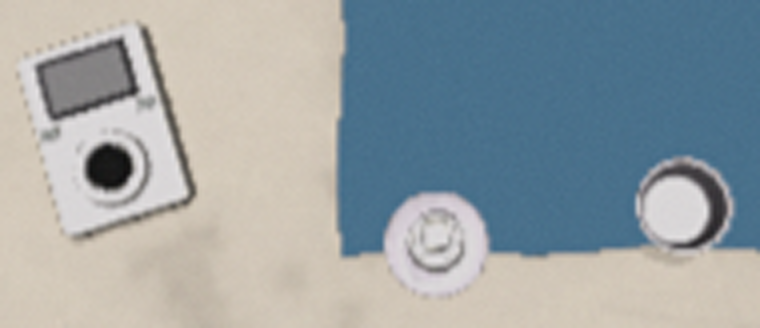

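View pics/cside.png

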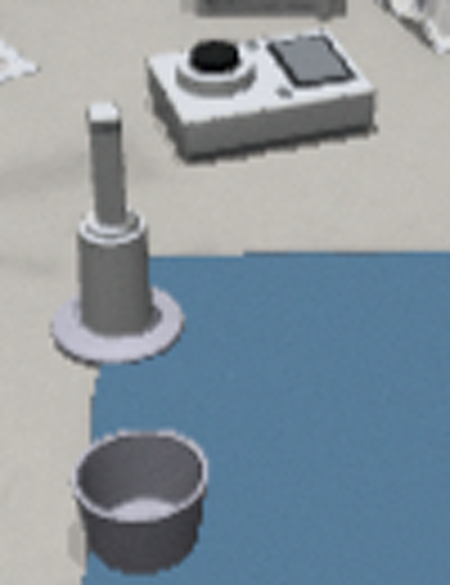

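```bash
cat > h.py <<'E'
import cv2,numpy as np
def load(n): return dict(np.load(f"pics/{n}.npz"))
def ray(s,u,v):
    f=s["pixels"].shape[0]/2/np.tan(np.radians(s["vfov"])/2)
    d=s["R"].T@np.array([(u-s["cx"])/f,(v-s["cy"])/f,1]); return -s["R"].T@s["t"],d/np.linalg.norm(d)
def onz(s,u,v,z):
    c,d=ray(s,u,v); return c+d*(z-c[2])/d[2]
def proj(s,X):
    f=s["pixels"].shape[0]/2/np.tan(np.radians(s["vfov"])/2)
    c=s["R"]@np.asarray(X,float)+s["t"]; return np.array([s["cx"]+f*c[0]/c[2],s["cy"]+f*c[1]/c[2]])
def tri(s1,p1,s2,p2):
    c1,d1=ray(s1,*p1);c2,d2=ray(s2,*p2)
    k=np.linalg.lstsq(np.c_[d1,-d2],c2-c1,rcond=None)[0]
    a,b=c1+k[0]*d1,c2+k[1]*d2; return (a+b)/2,np.linalg.norm(a-b)
E
python3 - <<'E'
from h import *
np.set_printoptions(suppress=True,precision=1)
T,S=load("top0"),load("side0")
def cen(s,x0,y0,x1,y1,cond):
    p=s["pixels"][y0:y1,x0:x1].astype(int); m=cond(p).astype(np.uint8)
    n,l,st,c=cv2.connectedComponentsWithStats(m); i=1+np.argmax(st[1:,4]); return c[i]+[x0,y0],st[i],(l==i)
dark=lambda p:p.max(2)<70
pt,a,_=cen(T,168,222,190,244,dark); ps,b,_=cen(S,222,164,245,182,dark)
print("pad",pt,a,ps,b,"tri",tri(T,pt,S,ps),"top z55",onz(T,*pt,55),"side z55",onz(S,*ps,55))
tc=lambda x,y:(150+(x+.5)/4-.5,190+(y+.5)/4-.5); sc=lambda x,y:(185+(x+.5)/4.5-.5,160+(y+.5)/4.5-.5)
print("pot",onz(T,*tc(684.5,205.5),42),onz(S,*sc(142,478),42))
print("pot diam",onz(T,*tc(636,205.5),42)-onz(T,*tc(733,205.5),42),onz(S,*sc(75,478),42)-onz(S,*sc(209,478),42))
print("foot z4",onz(T,*tc(436.5,244.5),4),onz(S,*sc(118,320),4))
print("htop z141",onz(T,*tc(437,232),141),onz(S,*sc(104,113),141),tri(T,tc(437,232),S,sc(104,113)))
g=cv2.cvtColor(T["pixels"],cv2.COLOR_BGR2GRAY)
print(g[238:262,248:272])
# reader
m=cv2.cvtColor(T["pixels"],cv2.COLOR_BGR2HSV); m=((m[...,1]<18)&(m[...,2]>200)).astype(np.uint8); m[:, :150]=0;m[:,205:]=0;m[:190]=0;m[255:]=0
c=max(cv2.findContours(m,0,1)[0],key=cv2.contourArea); box=cv2.boxPoints(cv2.minAreaRect(c)); q=np.array([onz(T,*p,35) for p in box]); print("reader",q,q.mean(0),np.linalg.norm(q[1]-q[0]),np.linalg.norm(q[2]-q[1]))
E
```

```text
pad [176.9 231.3] [ 4  4 11 11 93] [232.5 172.3] [ 6  5 10  7 60] tri (array([526.1, 162. ,  48.8]), np.float64(0.0562205330002297)) top z55 [525.5 160.7  55. ] side z55 [526.2 150.7  55. ]
pot [ 489.6 -223.2   42. ] [ 490.4 -228.6   42. ]
pot diam [ 1.8 64.5  0. ] [-61.6   3.1   0. ]
foot z4 [469.9 -56.8   4. ] [470.4 -55.9   4. ]
htop z141 [472.1 -57.4 141. ] [470.7 -63.6 141. ] (array([471.2, -57.5, 137.5]), np.float64(2.046469111715119))
[[103 103 104 102 106 107 127 156 161 162 161 163 166 167 156 153 125 105
  103 103 102 105 105 101]
 [103 102 101 113 147 159 173 191 196 196 195 197 201 201 195 191 175 143
  115 103 102 101 105 105]
 [102 100 111 156 186 194 196 200 201 199 199 204 208 207 207 203 200 186
  158 124 102 104 105 103]
 [102 112 156 192 201 199 200 204 205 203 202 204 205 208 210 207 206 205
  197 176 129 104 104 103]
 [111 158 193 200 205 203 202 205 206 178 163 164 164 175 203 210 208 210
  209 205 177 125 106 102]
 [144 185 201 205 206 208 205 175 184 181 175 176 171 158 165 175 205 210
  210 209 202 159 115 102]
 [175 197 204 206 209 208 196 178 159 183 195 19
[... 1218 characters left out ...]
156 140 161 193 212
  216 215 214 208 172 190]
 [198 210 214 214 206 201 193 178 150 123 120 114 115 123 171 208 214 216
  218 214 212 205 165 187]
 [193 203 212 215 209 203 205 208 199 180 177 174 179 185 208 216 217 215
  214 213 208 199 184 196]
 [193 193 205 214 214 203 201 206 208 207 210 208 212 214 216 216 217 214
  213 208 198 197 197 201]
 [197 191 184 205 214 209 208 210 212 211 213 212 214 217 216 216 215 212
  208 203 196 198 201 199]
 [201 197 182 191 208 210 214 214 214 217 216 214 216 216 214 214 211 206
  189 191 198 199 201 199]]
reader [[552.3 218.2  35. ]
 [578.2 133.2  35. ]
 [507.7 109.8  35. ]
 [482.3 193.7  35. ]] [530.1 163.7  35. ] 88.87160110322638 74.33084218136693
```

```bash
cat >> h.py <<'E'
from scipy.spatial.transform import Rotation as Ro
def delta(o,target):
    "tool-frame shift from measured TCP pose to target TCP"
    return Ro.from_rotvec(o["orientation"]).inv().apply(np.asarray(target)-o["position"])
E
python3 - <<'E'
from h import *
from plant import env
T=load("top0"); g=cv2.cvtColor(T["pixels"],cv2.COLOR_BGR2GRAY)[238:262,248:272]
G=cv2.resize(g,None,fx=8,fy=8,interpolation=cv2.INTER_CUBIC)
for th in(185,192,200,206):
    n,l,st,c=cv2.connectedComponentsWithStats((G>th).astype(np.uint8),connectivity=4); i=l[80+4,86]
    m=(l==i).astype(np.uint8); k=max(cv2.findContours(m,0,1)[0],key=cv2.contourArea)
    r=cv2.minAreaRect(k); print(th,st[i][4]/64,[round(float(x)/8,1) for x in (*r[0],*r[1])],r[2])
o=env.get_obs(); M=Ro.from_rotvec(o["orientation"]).as_matrix(); print(M.round(3),o["position"])
# deltas in a tool frame with world yaw psi
for psi in (0.1,0.2,0.3):
    c,s=np.cos(psi),np.sin(psi); Rm=np.array([[c,s,0],[s,-c,0],[0,0,-1]])
    print(psi,(Rm.T@(np.array([471,-57,240])-o["position"])).round(1))
E
```

```text
185 403.34375 [11.9, 12.4, 22.9, 23.9] 90.0
192 363.015625 [11.9, 12.6, 22.6, 23.9] 90.0
200 29.640625 [11.7, 10.5, 5.7, 7.0] 83.6598129272461
206 25.09375 [11.7, 10.6, 5.3, 6.5] 83.41805267333984
[[ 0.907  0.422 -0.001]
 [ 0.422 -0.907  0.002]
 [ 0.    -0.002 -1.   ]] [ 263.55140011 -565.90102233  241.13238106]
0.1 [ 257.2 -485.6    1.1]
0.2 [ 304.4 -457.5    1.1]
0.3 [ 348.6 -424.9    1.1]
```

arm_command(linear=[[0,0,0],[0,0,0],[0,0,0],[16.2,-28,0],[16.2,-28,0],[16.2,-28,0],[16.2,-28,0],[16.2,-28,0],[16.2,-28,0],[16.2,-28,0],[16.2,-28,0],[16.2,-28,0],[16.2,-28,0],[16.2,-28,0],[16.2,-28,0],[16.2,-28,0],[16.2,-28,0],[16.2,-28,0],[16.2,-28,0],[16.2,-28,0]], roll=[0.1,0.1,0.1,0,0,0,0,0,0,0,0,0,0,0,0,0,0,0,0,0], grip=1.0, force=60)

```text
t: 2.1
position: [472.2, -56.3, 241.9]
orientation: [-3.134, -0.213, 0.001]
force: [-0.2, -0.3, -0.4]
gripper_width: 0.999
gripper_force: 0.0
```

arm_command(linear=[[0,0,0],[0,0,0]], roll=[0,0])

```text
t: 2.3
position: [471.9, -57.2, 241.8]
orientation: [3.134, 0.216, -0.002]
force: [-0.1, -0.2, 0.3]
gripper_width: 1.001
gripper_force: 0.0
```

Run:
```python
from h import *
from plant import env
o=env.get_obs(); print(o["t"],o["position"].round(1),Ro.from_rotvec(o["orientation"]).as_matrix().round(3),delta(o,[471,-57,102]).round(1))
for n in("top","side"):
    s=env.snapshot(n); cv2.imwrite(f"pics/{n}1.png",s["pixels"]); np.savez(f"pics/{n}1.npz",**s)
a=cv2.imread("pics/top1.png")[200:300,210:310]; b=cv2.imread("pics/side1.png")[100:250,150:270]
cv2.imwrite("pics/c1.png",np.hstack([cv2.resize(a,(400,400)),cv2.resize(b,(320,400))]))
```

```text
2.3 [471.9 -57.2 241.8] [[ 0.991  0.137 -0.001]
 [ 0.137 -0.991 -0.   ]
 [-0.001  0.    -1.   ]] [ -0.7  -0.4 139.8]
```

View pics/c1.png

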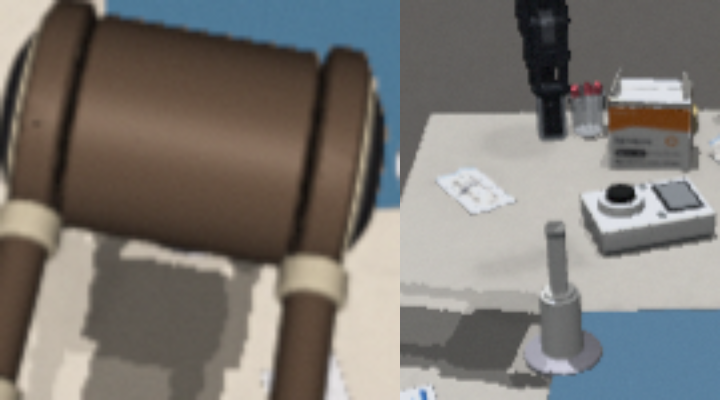

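The gripper hangs above the handle, with its finger at crop (552,130) and the handle top at (555,228). I'll descend and close.

arm_command(linear=[[0,0,14],[0,0,14],[0,0,14],[0,0,14],[0,0,14],[0,0,14],[0,0,14],[0,0,14],[0,0,14],[0,0,14],[0,0,0],[0,0,0]], roll=[0,0,0,0,0,0,0,0,0,0,0,0])

```text
t: 3.6
position: [471.4, -58.2, 101.6]
orientation: [-3.134, -0.211, 0.002]
force: [0.8, 0.3, 0.8]
gripper_width: 1.002
gripper_force: 0.0
```

arm_command(linear=[[0,0,0],[0,0,0],[0,0,0],[0,0,0],[0,0,0],[0,0,0],[0,0,0],[0,0,0],[0,0,0],[0,0,0],[0,0,0],[0,0,0]], roll=[0,0,0,0,0,0,0,0,0,0,0,0], grip=0, force=60)

```text
t: 4.8
position: [472.6, -57.7, 102.7]
orientation: [3.134, 0.213, 0.001]
force: [-0.1, 0.7, 5.6]
gripper_width: 0.179
gripper_force: 58.5
```

arm_command(linear=[[0,0,-4],[0,0,-8],[0,0,-10],[0,0,-12],[0,0,-12],[0,0,-12],[0,0,-12],[0,0,-12],[0,0,-10],[0,0,-6],[0,0,-2],[0,0,0],[0,0,0],[0,0,0]], roll=[0,0,0,0,0,0,0,0,0,0,0,0,0,0])

```text
t: 6.2
position: [471.7, -57.6, 201.6]
orientation: [-3.134, -0.213, 0.002]
force: [-0.6, -0.9, -0.2]
gripper_width: 0.175
gripper_force: 58.4
```

Run:
```python
from h import *
from plant import env
o=env.get_obs(); print(o["t"],o["position"].round(1),o["force"].round(1),delta(o,[490,-225,202]).round(1))
s=env.snapshot("side"); np.savez("pics/side2.npz",**s)
p=o["position"]; e=proj(s,p+[0,0,-92]); print("expected tip",e)
b=s["pixels"][90:240,150:270]; cv2.imwrite("pics/c2.png",cv2.resize(b,None,fx=4,fy=4,interpolation=cv2.INTER_CUBIC))
```

```text
6.2 [471.7 -57.6 201.6] [-0.6 -0.9 -0.2] [ -4.5 168.3  -0.5]
expected tip [209.03063237 194.96339803]
```

View pics/c2.png

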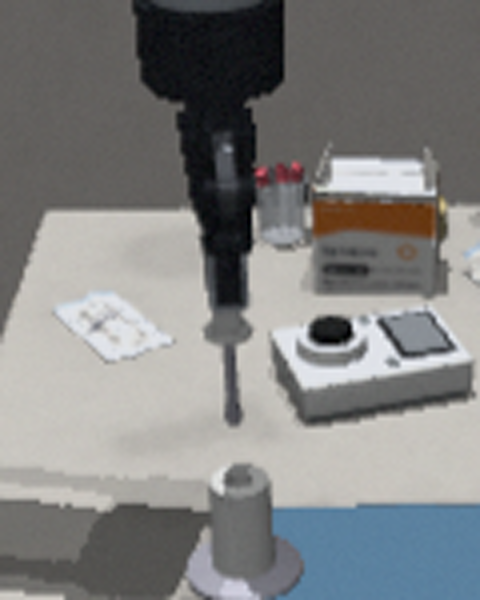

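The wand is free of the stand. Its tip, at crop (233,425) or full image (208,196), matches the expected (209,195). Next the wand goes to the pot.

arm_command(linear=[[-0.4,8,0],[-0.4,15,0],[-0.4,20,0],[-0.4,20,0],[-0.4,20,0],[-0.5,20,0],[-0.5,20,0],[-0.5,20,0],[-0.5,15,0],[-0.5,8,0],[0,2,0],[0,0,0],[0,0,0],[0,0,0]], roll=[0,0,0,0,0,0,0,0,0,0,0,0,0,0])

```text
t: 7.65
position: [490.4, -224.0, 202.2]
orientation: [-3.134, -0.215, 0.0]
force: [-0.1, -0.3, -0.8]
gripper_width: 0.177
gripper_force: 58.5
```

Run:
```python
from h import *
from plant import env
o=env.get_obs(); print(o["t"],o["position"].round(1),delta(o,[490,-225,115]).round(1))
T=env.snapshot("top");s=env.snapshot("side"); np.savez("pics/top3.npz",**T); np.savez("pics/side3.npz",**s)
print("exp tip",proj(s,o["position"]+[0,0,-92]))
a=T["pixels"][190:290,270:370]; b=s["pixels"][150:300,170:270]
cv2.imwrite("pics/c3.png",np.hstack([cv2.resize(b,(400,600),interpolation=2),cv2.resize(a,(400,400))[:, :] if 0 else cv2.copyMakeBorder(cv2.resize(a,(400,400)),0,200,0,0,0)]))
```

```text
7.65 [ 490.4 -224.   202.2] [-0.6  1.  87.2]
exp tip [214.73918927 238.44964145]
```

View pics/c3.png

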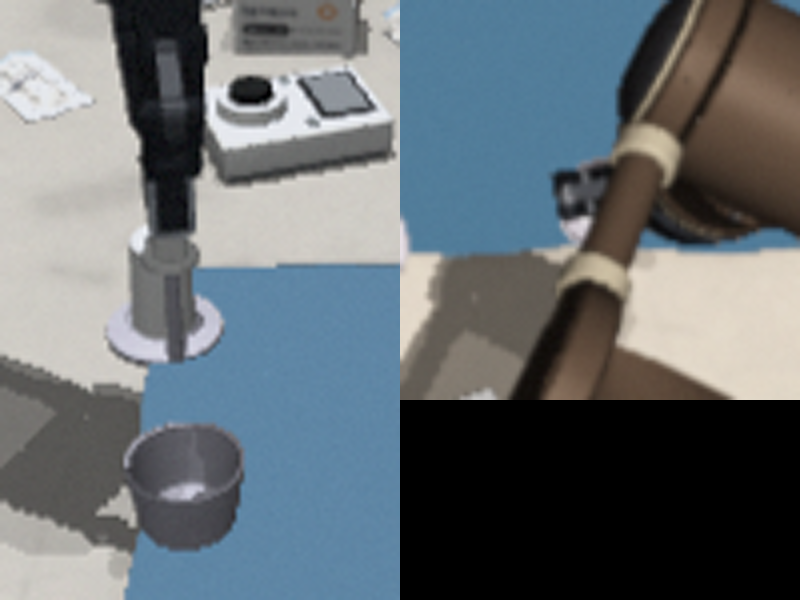

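The tip shows at about (214,240), directly above the pot mouth, which is centred near crop (183,462). I'll dip and lift it out.

arm_command(linear=[[0,1,8],[0,0,10],[0,0,10],[0,0,10],[0,0,10],[0,0,10],[0,0,10],[0,0,8],[0,0,6],[0,0,4],[0,0,0],[0,0,0],[0,0,0],[0,0,0],[0,0,0]], roll=[0,0,0,0,0,0,0,0,0,0,0,0,0,0,0])

```text
t: 9.25
position: [490.9, -225.9, 116.6]
orientation: [3.134, 0.213, 0.001]
force: [-0.1, -0.8, 0.4]
gripper_width: 0.178
gripper_force: 58.4
```

Run:
```python
from h import *
from plant import env
o=env.get_obs(); print(o["t"],o["position"].round(1),o["force"].round(2))
s=env.snapshot("side"); np.savez("pics/side4.npz",**s)
print("exp tip",proj(s,o["position"]+[0,0,-92]))
b=s["pixels"][190:290,170:270]
cv2.imwrite("pics/c4.png",cv2.resize(b,(500,500),interpolation=2))
```

```text
9.25 [ 490.9 -225.9  116.6] [-0.07 -0.8   0.4 ]
exp tip [216.81837681 271.21241011]
```

View pics/c4.png

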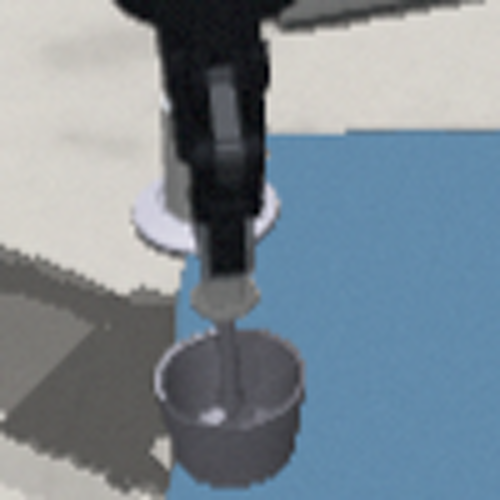

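The tip is inside the pot at about mid-depth, at crop (232,410), and no force shows. Next I lift out and travel to the pad.

arm_command(linear=[[0,0,-4],[0,0,-8],[0,0,-12],[0,0,-12],[0,0,-12],[0,0,-12],[0,0,-12],[0,0,-10],[0,0,-6],[0,0,-2],[0,0,0],[0,0,0]], roll=[0,0,0,0,0,0,0,0,0,0,0,0])

```text
t: 10.5
position: [490.2, -225.5, 205.7]
orientation: [-3.134, -0.213, 0.002]
force: [-0.7, -0.2, -1.4]
gripper_width: 0.181
gripper_force: 58.4
```

arm_command(linear=[[2.3,-10,0],[4.6,-20,0],[4.6,-20,0],[4.6,-20,0],[4.6,-20,0],[4.6,-20,0],[4.6,-20,0],[4.6,-20,0],[4.6,-20,0],[4.6,-20,0],[4.6,-20,0],[4.6,-20,0],[4.6,-20,0],[4.6,-20,0],[4.6,-20,0],[4.6,-20,0],[4.6,-20,0],[4.6,-20,0],[4.6,-20,0],[2.3,-9,0]], roll=[0,0,0,0,0,0,0,0,0,0,0,0,0,0,0,0,0,0,0,0])

```text
t: 12.5
position: [525.3, 163.5, 205.7]
orientation: [-3.134, -0.216, 0.002]
force: [0.0, -0.2, 0.6]
gripper_width: 0.178
gripper_force: 58.5
```

arm_command(linear=[[0,0,0],[0,0,0],[0,0,0],[0,0,0]], roll=[0,0,0,0])

```text
t: 12.9
position: [525.9, 160.8, 206.2]
orientation: [3.134, 0.212, -0.0]
force: [0.8, 0.1, -0.6]
gripper_width: 0.178
gripper_force: 58.5
```

Run:
```python
from h import *
from plant import env
o=env.get_obs(); print(o["t"],o["position"].round(1),o["force"].round(2),delta(o,[526,161,160]).round(1))
T=env.snapshot("top");s=env.snapshot("side"); np.savez("pics/top5.npz",**T);np.savez("pics/side5.npz",**s)
print("exp tip",proj(s,o["position"]+[0,0,-92]))
a=T["pixels"][180:280,140:240];b=s["pixels"][90:190,190:290]
cv2.imwrite("pics/c5.png",np.hstack([cv2.resize(b,(500,500),interpolation=2),cv2.copyMakeBorder(cv2.resize(a,(300,300),interpolation=2),0,200,0,0,0)]))
```

```text
12.9 [525.9 160.8 206.2] [ 0.81  0.07 -0.59] [ 0.2 -0.2 46.2]
exp tip [231.85104295 151.95796024]
```

View pics/c5.png

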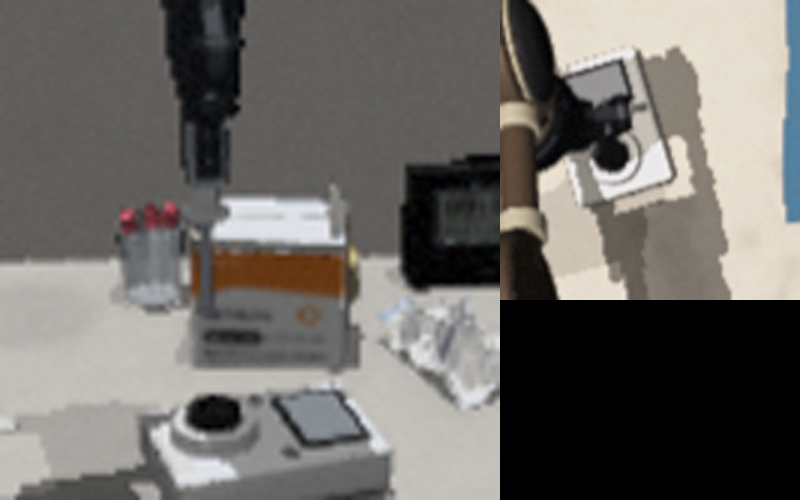

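The tip, at (231,153.6), is in line with the pad at (232.5,172). I'll descend close and then feel for contact.

arm_command(linear=[[0,0,5],[0,0,8],[0,0,8],[0,0,8],[0,0,8],[0,0,6],[0,0,4],[0,0,2],[0,0,0],[0,0,0],[0,0,0],[0,0,0]], roll=[0,0,0,0,0,0,0,0,0,0,0,0])

```text
t: 14.2
position: [526.2, 161.7, 157.7]
orientation: [-3.134, -0.213, -0.001]
force: [-0.3, 0.2, -0.0]
gripper_width: 0.177
gripper_force: 58.5
```

arm_command(linear=[[0,0,1],[0,0,1],[0,0,1],[0,0,0],[0,0,0],[0,0,0]], roll=[0,0,0,0,0,0])

```text
t: 14.8
position: [526.0, 161.6, 154.3]
orientation: [-3.134, -0.213, -0.0]
force: [-0.3, -0.1, -0.1]
gripper_width: 0.181
gripper_force: 58.5
```

arm_command(linear=[[0,0,1],[0,0,1],[0,0,0],[0,0,0],[0,0,0]], roll=[0,0,0,0,0])

```text
t: 15.3
position: [525.9, 161.6, 152.3]
orientation: [-3.134, -0.213, 0.0]
force: [0.5, 0.5, -0.6]
gripper_width: 0.178
gripper_force: 58.5
```

arm_command(linear=[[0,0,1],[0,0,1],[0,0,0],[0,0,0],[0,0,0]], roll=[0,0,0,0,0])

```text
t: 15.8
position: [525.9, 161.6, 150.3]
orientation: [3.134, 0.213, -0.0]
force: [-0.2, 0.3, -0.6]
gripper_width: 0.181
gripper_force: 58.5
```

arm_command(linear=[[0,0,1],[0,0,0],[0,0,0],[0,0,0]], roll=[0,0,0,0])

```text
t: 16.2
position: [526.0, 161.6, 149.3]
orientation: [-3.134, -0.213, -0.0]
force: [0.3, -0.2, 0.5]
gripper_width: 0.177
gripper_force: 58.5
```

arm_command(linear=[[0,0,1],[0,0,0],[0,0,0],[0,0,0]], roll=[0,0,0,0])

```text
t: 16.6
position: [525.9, 161.6, 148.2]
orientation: [3.134, 0.213, -0.0]
force: [-0.4, -0.3, -0.7]
gripper_width: 0.178
gripper_force: 58.5
```

arm_command(linear=[[0,0,1],[0,0,0],[0,0,0],[0,0,0]], roll=[0,0,0,0])

```text
t: 17.0
position: [526.2, 161.6, 147.6]
orientation: [-3.134, -0.213, -0.001]
force: [-0.1, -0.3, 1.4]
gripper_width: 0.177
gripper_force: 58.5
```

arm_command(linear=[[0,0,1],[0,0,0],[0,0,0],[0,0,0]], roll=[0,0,0,0])

```text
t: 17.4
position: [526.1, 161.6, 146.4]
orientation: [-3.134, -0.213, -0.001]
force: [0.7, 0.0, 1.5]
gripper_width: 0.176
gripper_force: 58.5
```

arm_command(linear=[[0,0,1],[0,0,1],[0,0,0],[0,0,0],[0,0,0]], roll=[0,0,0,0,0])

```text
t: 17.9
position: [526.1, 161.6, 144.4]
orientation: [-3.134, -0.213, -0.0]
force: [0.6, 0.1, 2.6]
gripper_width: 0.18
gripper_force: 58.5
```

arm_command(linear=[[0,0,1],[0,0,1],[0,0,0],[0,0,0],[0,0,0]], roll=[0,0,0,0,0])

```text
t: 18.4
position: [526.1, 161.6, 142.4]
orientation: [-3.134, -0.213, -0.001]
force: [0.1, 0.4, 3.0]
gripper_width: 0.176
gripper_force: 58.6
```

arm_command(linear=[[0,0,1],[0,0,0],[0,0,0],[0,0,0],[0,0,0]], roll=[0,0,0,0,0])

```text
t: 18.9
position: [526.1, 161.6, 141.4]
orientation: [-3.134, -0.213, -0.0]
force: [-0.3, 0.1, 4.2]
gripper_width: 0.18
gripper_force: 58.7
```

Run:
```python
from h import *
from plant import env
P=[];F=[]
for i in range(6):
    s=env.snapshot("side"); o=env.get_obs(); P.append(o["position"]);F.append(o["force"])
print(o["t"],np.mean(P,0).round(2),np.std(P,0).round(2),np.mean(F,0).round(2),np.std(F,0).round(2))
np.savez("pics/side6.npz",**s); b=s["pixels"][140:200,200:280]
cv2.imwrite("pics/c6.png",cv2.resize(b,(800,600),interpolation=2))
```

```text
19.2 [526.07 161.62 141.37] [0.01 0.01 0.01] [0.09 0.01 4.44] [0.55 0.45 0.56]
```

View pics/c6.png

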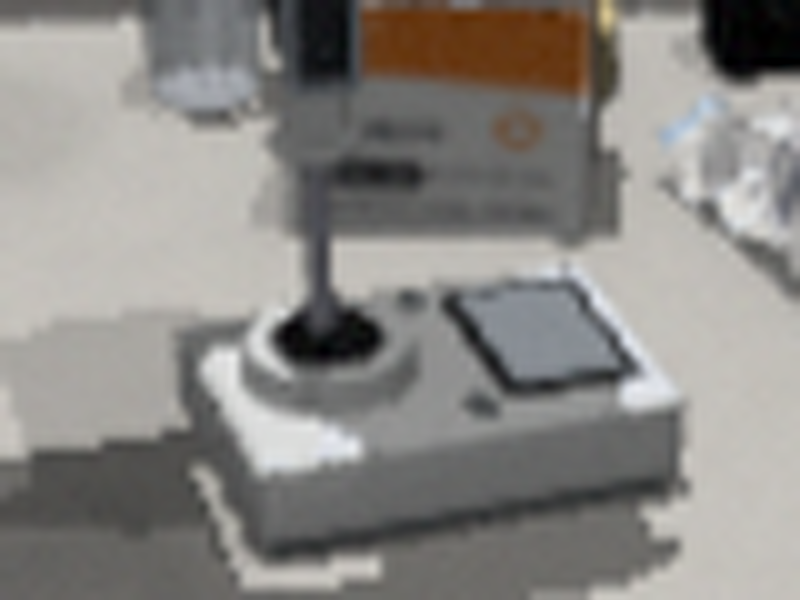

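arm_command(linear=[[0,0,1],[0,0,0],[0,0,0],[0,0,0],[0,0,0]], roll=[0,0,0,0,0])

```text
t: 19.7
position: [526.0, 161.6, 140.3]
orientation: [-3.134, -0.213, -0.0]
force: [0.4, 0.9, 5.0]
gripper_width: 0.182
gripper_force: 58.8
```

Run:
```python
from h import *
from plant import env
P=[];F=[];I=[]
for i in range(24):
    s=env.snapshot("side"); o=env.get_obs(); P.append(o["position"]);F.append(o["force"]);I.append(s["pixels"].astype(float))
print(o["t"],np.mean(P,0).round(2),np.mean(F,0).round(2),np.std(F,0).round(2))
s["pixels"]=np.mean(I,0); np.savez("pics/side7.npz",**s)
S=load("side0")
def blob(p):
    m=(p[160:185,220:248].max(2)<70).astype(np.uint8); n,l,st,c=cv2.connectedComponentsWithStats(m); i=1+np.argmax(st[1:,4]); return st[i],c[i]
print(blob(S["pixels"]),blob(load("side6")["pixels"]),blob(s["pixels"]))
C=[526,161.3]
for d in(0,6,8): print(d,[proj(s,[C[0]+dx,C[1]+dy,55-d]).round(2).tolist() for dx,dy in((0,-15.5),(0,15.5),(-15.5,0),(15.5,0))])
print("rim inner",[proj(s,[C[0],C[1]+dy,47]).round(2).tolist() for dy in(-17,17,-24.5)])
g=s["pixels"].mean(2)
for c in(235,236): print(c,[(r,int(S["pixels"][r,c].mean()),int(g[r,c])) for r in range(164,184)])
```

```text
20.9 [526.01 161.61 140.32] [0.41 0.1  4.81] [0.5  0.41 0.55]
(array([ 8,  9, 10,  7, 60], dtype=int32), array([12.5       , 12.26666667])) (array([ 8, 11, 10,  6, 44], dtype=int32), array([12.47727273, 13.40909091])) (array([ 8, 11, 10,  6, 40], dtype=int32), array([12.375, 13.6  ]))
0 [[232.42, 173.09], [232.38, 167.95], [227.0, 170.59], [237.79, 170.39]]
6 [[232.47, 174.93], [232.43, 169.77], [227.06, 172.42], [237.83, 172.22]]
8 [[232.49, 175.55], [232.44, 170.37], [227.09, 173.03], [237.84, 172.83]]
rim inner [[232.49, 175.8], [232.44, 170.13], [232.51, 177.09]]
235 [(164, 180, 184), (165, 183, 187), (166, 182, 187), (167, 183, 189), (168, 167, 190), (169, 92, 176), (170, 32, 120), (171, 30, 72), (172, 30, 14), (173, 21, 18), (174, 7, 17), (175, 59, 37), (176, 153, 98), (177, 195, 138), (178, 112, 111), (179, 113, 109), (180, 113, 112), (181, 160, 130), (182, 222, 145), (183, 222, 150)]
236 [(164, 180, 184), (165, 183, 187), (166, 184, 188), (167, 185, 189), (168, 174, 189), (169, 122, 177), (170, 30, 136), (171, 33, 116), (172, 29, 18), (173, 16, 19), (174, 15, 17), (175, 64, 42), (176, 150, 100), (177, 184, 133), (178, 112, 108), (179, 110, 107), (180, 109, 111), (181, 159, 130), (182, 222, 145), (183, 223, 145)]
```

arm_command(linear=[[0,0,0.7],[0,0,0],[0,0,0],[0,0,0],[0,0,0],[0,0,0]], roll=[0,0,0,0,0,0])

```text
t: 21.5
position: [526.0, 161.6, 139.6]
orientation: [-3.134, -0.213, -0.0]
force: [0.6, 0.1, 6.1]
gripper_width: 0.178
gripper_force: 58.8
```

Run:
```python
from h import *
from plant import env
P=[];F=[];I=[]
for i in range(24):
    s=env.snapshot("side"); o=env.get_obs(); P.append(o["position"]);F.append(o["force"]);I.append(s["pixels"].astype(float))
T=env.snapshot("top")
print(o["t"],np.mean(P,0).round(2),np.mean(F,0).round(2))
g=np.mean(I,0).mean(2)
for c in(235,236,237): print(c,[(r,int(g[r,c])) for r in range(168,178)])
S=load("side0")["pixels"];d=np.abs(np.mean(I,0)-S).max(2)>60
T0=load("top0")["pixels"]; dt=np.abs(T["pixels"].astype(int)-T0).max(2)>60
# bystanders and pot unchanged?
for n,(x0,y0,x1,y1) in dict(pot=(198,255,236,290),stapler=(305,212,345,255),therm=(308,265,343,310),vial=(302,190,316,212),vial2=(355,325,372,360)).items(): print(n,d[y0:y1,x0:x1].sum())
```

```text
22.7 [526.01 161.6  139.64] [0.67 0.08 5.08]
235 [(168, 190), (169, 176), (170, 125), (171, 92), (172, 14), (173, 17), (174, 18), (175, 38), (176, 98), (177, 138)]
236 [(168, 190), (169, 177), (170, 137), (171, 119), (172, 30), (173, 18), (174, 17), (175, 43), (176, 100), (177, 133)]
237 [(168, 180), (169, 149), (170, 139), (171, 133), (172, 88), (173, 42), (174, 36), (175, 92), (176, 137), (177, 128)]
pot 0
stapler 0
therm 0
vial 0
vial2 0
```

```bash
python3 -c "
from plant import env
print(env.finish_job())"
```

```text
the job is handed in; nothing more can be done
None
```

I lifted the wand from its stand, dipped its tip to about half the pot's depth and lifted it out. I handed in at about 23 s with the wand holding the pad about level with the collar's rim: roughly 8 mm down by arm position and camera, 6.7 mm by the force reading. The pot, vial, thermometer and stapler were unmoved in the last side picture.

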